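# Close the UV exposure unit over a coated wafer

## Task

Get the UV exposure unit ready to expose the coated wafer: push the upright mask frame down with the fingers until it lies flat on the bed over the wafer, then push the open cover over and fully shut on top of it. Work from the outside of the frame and of the cover and ease each one down without letting it slam; grip nothing, keep off the mask glass, and leave the wafer and the other things on the bench where they are.

Things in the scene. Friction and masses are not known exactly. Their poses are not given: they have to be found in the camera images.
- exposure_unit: UV exposure unit fixed to the bench: white box 250 mm (its x) by 240 mm (its y) by 80 mm high, black bed 3 mm thick on top, control panel on its -x face. Origin at the centre of its underside, on the bench; z up. The mask frame is hinged along its right (-y) side, the cover along its left (+y) side; both hinge lines run along its x.
- mask_frame (a joint): angle (rad) of the mask frame: 0 = folded down flat on the bed, 1.57 = upright; starts between 1.40 and 1.75. Stiff friction hinge (about 0.4 N m): it stays where it is left, so push it all the way down, with about 3 to 5 N at the free edge. Its outer face looks away from the cover (to the unit's -y) when upright and up when down.
- mask_frame_hinge (a point): middle of the mask frame's hinge line: 100 mm to the -y side of the unit's centre, 90 mm above the bench. Its axes turn with the frame: x along the hinge, y from the hinge to the free edge, z out of the outer face. Folded down, the outer face lies 97 mm above the bench.
- mask_frame_edge (a point): middle of the mask frame's free edge, on the outer face: 175 mm from the hinge line, 7 mm out from it; axes as at the hinge. The frame is a bare aluminium plate 6 mm thick, 180 mm along the hinge, with a window 110 mm square in its middle; the bare metal bar between window and free edge is 35 mm wide, the bars at the two sides too.
- mask_glass_center (a point): middle of the mask glass, on its outer face: a tinted photomask plate with brown chrome lines, 127 mm square, 3 mm thick, behind the frame's window (30 to 140 mm from the hinge), sunk 6 mm below the frame's outer face. Moves with the frame; not to be touched. Behind it, round the frame's inner face, sits a black rubber seal 8 mm thick, 5 mm in from the plate's edges: touching it means the frame is gripped or handled from behind.
- cover (a joint): angle (rad) of the cover: 0 = fully shut, 1.57 = upright; starts between 1.70 and 2.00, leaning back to the unit's +y side. Stiff friction hinge (about 1.45 N m): it stays where it is left, so push it all the way down, with about 3 to 10 N near the free edge. Its outer face (grey inlay, black slots, yellow triangle) looks to the unit's +y side when open and up when shut.
- cover_hinge (a point): middle of the cover's hinge line: 120 mm to the +y side of the unit's centre, 85 mm above the bench. Its axes turn with the cover: x along the hinge, -y from the hinge to the free edge, z towards the outer face. Shut, the cover's top face lies 132 mm above the bench.
- cover_edge (a point): middle of the cover's free edge at the outer face: 240 mm from the hinge along the cover's -y, 47 mm out along its z. The cover is a pale grey steel tray 250 mm along the hinge, 240 mm from hinge to free edge, 47 mm deep.
- cover_panel (a point): middle of the white panel with violet lamps inside the cover; with the black foam lining round it, set 7 mm back from the cover's rim, it is not to be touched.
- wafer: resist-coated wafer, dark pink disc 100 mm across and 3 mm thick, lying loose on the bed under the place where the frame's window comes down (2 mm clear of the glass). Origin at the centre of its underside.
- beaker: empty glass beaker, 68 mm across, 85 mm tall. Loose bystander, to be left alone. Origin at the centre of its underside.
- vial: small amber vial with white cap, 30 mm across, 62 mm tall. Loose bystander, to be left alone. Origin at the centre of its underside.
- tweezers: steel wafer tweezers lying flat, 125 mm long, 8 mm high. Loose bystander, to be left alone. Origin at the centre of its underside.
- wafer_case: flat round single-wafer case, 112 mm across, 18 mm high. Loose bystander, to be left alone. Origin at the centre of its underside.
- wash_bottle: white squeeze bottle with a red cap and bent spout, 60 mm across, 172 mm tall. Loose bystander, to be left alone. Origin at the centre of its underside.

How it is judged:
By the outcome, as a careful person would: the job done as asked, in the order asked, and still so for the second after the job is handed in, with the robot touching nothing.
It also fails if it takes over 66 s, if anything falls off the work surface, if the arm or the gripper's body presses on something with over 40 N, if the wrist force passes 120 N, or if a joint passes its speed limit or range.

## Robot

A 6-joint arm with a two-finger parallel gripper is mounted at the origin on the work surface. World frame = base frame: x ahead of the robot, y to its left, z up, the work surface at z = 0. Lengths are in mm, angles in degrees, forces in N, time in s.
With the tool pointing down it reaches from about 300 to 850 mm from the base axis. Payload 4.2 kg.
Tool frame: the origin (TCP) lies at the very end of the fingers, on their centre line; the grasp point (between the pads) lies 19 mm behind it; z points along the fingers, y is the direction in which the jaws open and shut (so a half turn about z gives the same grasp; the last joint's range is limited). The gripper opens to 91 mm and grips with 3 to 60 N. Pads are 32 mm wide; open, the fingers measure 118 mm over their backs; the gripper's body (76 mm by 178 mm) begins 60 mm behind the grasp point.
Start: joints at [-68.583, 18.312, 89.639, -0, 72.044, -1.146], TCP at [220.632, -531.003, 213.976] pointing down, gripper open.
Joint ranges: [-177.97, 177.97], [-48.28, 115.42], [12.27, 149.76], [-77.06, 257.06], [2.81, 150.46], [-146.56, 146.56]. Speed limits (degrees/s): [147.25, 147.25, 180, 180, 180, 180].

## Interface

Orientations are given as [roll, pitch, yaw] about the fixed x, y, z axes, in that order (R = Rz(yaw) Ry(pitch) Rx(roll)).
In Python, from workcell import telemetry, grab_frame, job gives the robot as it stands.
- The arm moves only by the tool drive_tool, never from a script. Its argument "moves" is a list of rows, each an object of numbers: "claw": the closure, from -1 (fully open) to 1 (shut); "dx", "dy", "dz": the shift along the tool's x, y, z in units of 20 mm (1.0 is 20 mm); "yaw": the turn about the tool's z in units of 0.15 rad (1.0 is 0.15 rad). In form: [{"claw": .., "dx": .., "dy": .., "dz": .., "yaw": ..}, ...]. A call has 1 to 5 rows; each row shifts and turns the pose as measured when the row begins, along the tool's axes as they then stand; what a row does not reach is not made up. A row lasts 1/8 s, in which the tool goes at most 62.5 mm and 10.7 degrees, less where a joint would pass 70% of its speed; a pose out of reach is approached as far as the arm can. A call with a number of a shift or a turn outside -1 to 1 is refused whole. A call with a gripper value outside its range is refused whole. The fingers move at their own pace and stop on an object; "grip_force" is the grip in N (left out, the last holds). Time passes only in rows, so rows that do not move let the fingers close. It gives the time, the measured TCP pose, the force and the opening at its end, in the units of the state.
- telemetry.state(): the state, without advancing time (a new reading comes with each control period).
- grab_frame(name): name is "scene" or "top" or "wrist"; returns a dict with "color" (480x640x3 uint8, blue, green, red), "vertical_fov" (degrees; the focal length in pixels is half the picture's height over the tangent of half this angle, whatever the lens; pixels are square), "cx", "cy" (the principal point, pixels), "pose" (4x4, takes a point from camera to world coordinates). Camera axes: x right, y down, z forward; pixel columns grow to the right and rows downward; lengths in mm; the calibration is good to about 2 mm. A picture is of the moment at which its call begins. There is no depth.
- job.job_done(): hands the job in, once; it reports no verdict.
The state is a dict: "time_s": time; "qpos": joint angles; "qvel": joint speeds; "effort": joint torques, N m; "ee_pos": TCP position; "ee_rot": TCP orientation; "force": force on the tool from outside, world axes, zero at the start; "torque": the same for the moment, N m; "gripper_width": finger opening in mm.
Only numpy, scipy, OpenCV 4.12 (cv2) and the standard library are available. Lean on these libraries where they do the work, as an engineer would, in place of code of your own. Each camera call takes 0.05 s, during which the arm holds its last target.

## Working session

There is one attempt and no reset: what is moved stays moved. The work goes in short steps, Python scripts to look and compute and a tool call to move; the robot and the scene stay as the last step left them, time stands still between calls to the robot, and variables do not carry over. Pictures are saved under pics/ and viewed, and the job is handed in when it is done.

Besides the shell and the picture viewer there is one more tool, called after ">>>" in YAML: its name, and indented under it one key for each argument. drive_tool: Moves the arm, as the interface text tells. Its arguments: {"type":"object","properties":{"moves":{"type":"array"},"grip_force":{"type":"number"}},"required":["moves"]}

```bash
mkdir -p pics; ls
python3 - <<'E'
from workcell import telemetry, grab_frame
import cv2, numpy as np, pickle
print(telemetry.state())
d={}
for n in ("scene","top","wrist"):
    f=grab_frame(n); d[n]=f; cv2.imwrite(f"pics/{n}0.png",f["color"]); print(n,f["vertical_fov"],f["cx"],f["cy"]); print(np.round(f["pose"],3))
pickle.dump(d,open("f0.pkl","wb"))
E
```

```text
pics
{'time_s': 0.0, 'qpos': array([-6.85839219e+01,  1.83529809e+01,  8.97072375e+01, -1.35291041e-03,
        7.20425036e+01, -1.14560611e+00]), 'qvel': array([ 0.00447219, -0.00033861,  0.00477566,  0.04710534,  0.05916574,
       -0.09318571]), 'effort': array([-3.70219414e-04, -4.12461877e+01, -2.31972367e+01,  7.26618455e-02,
        4.57818643e-02, -1.73503581e-04]), 'ee_pos': array([ 220.42727034, -530.52553675,  213.10120799]), 'ee_rot': array([-1.79897273e+02, -7.67749672e-04,  2.25621018e+01]), 'force': array([ 0.87171288, -0.12994029,  0.4232397 ]), 'torque': array([-0.0051328 , -0.00860584,  0.04104897]), 'gripper_width': 91.3092968575042}
scene 48.40161992635051 314.80333743963155 235.46462441443143
[[ 3.120000e-01  8.000000e-01 -5.120000e-01  1.153304e+03]
 [ 9.500000e-01 -2.640000e-01  1.670000e-01 -1.372460e+02]
 [-1.000000e-03 -5.380000e-01 -8.430000e-01  1.020638e+03]
 [ 0.000000e+00  0.000000e+00  0.000000e+00  1.000000e+00]]
top 44.16995677163552 316.6260745983148 237.01182309131391
[[ 6.000000e-03 -9.940000e-01  1.090000e-01  4.608650e+02]
 [-1.000000e+00 -5.000000e-03  1.200000e-02  2.481200e+01]
 [-1.200000e-02 -1.090000e-01 -9.940000e-01  1.419434e+03]
 [ 0.000000e+00  0.000000e+00  0.000000e+00  1.000000e+00]]
wrist 67.54349333891784 325.9113713258635 248.61472953782223
[[ 3.84000e-01 -8.93000e-01 -2.35000e-01  2.85767e+02]
 [-9.23000e-01 -3.72000e-01 -9.60000e-02 -5.02354e+02]
 [-1.00000e-03  2.54000e-01 -9.67000e-01  3.82984e+02]
 [ 0.00000e+00  0.00000e+00  0.00000e+00  1.00000e+00]]
```

View pics/scene0.png

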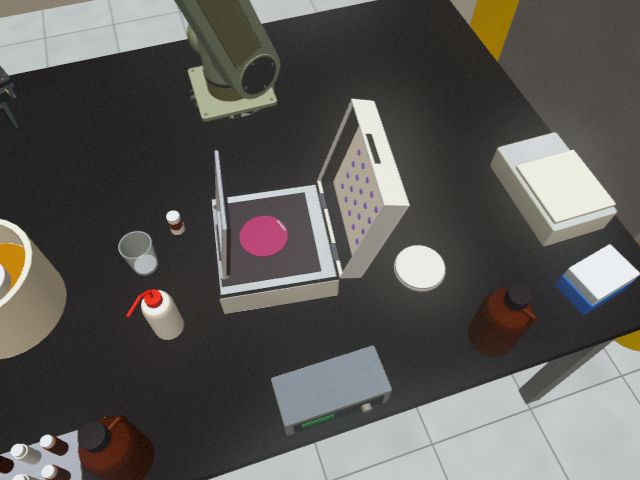

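View pics/top0.png

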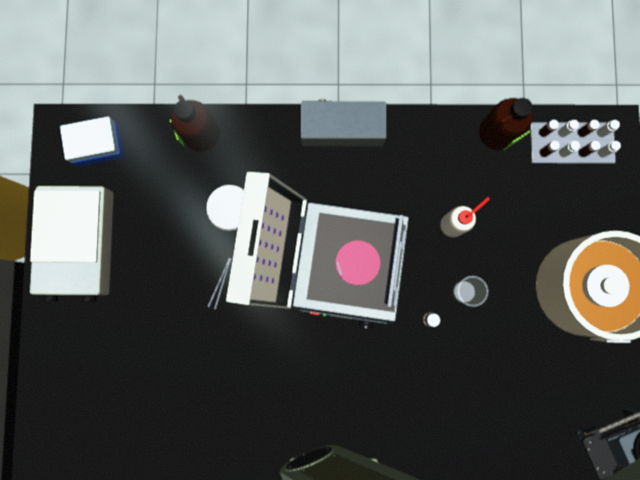

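View pics/wrist0.png

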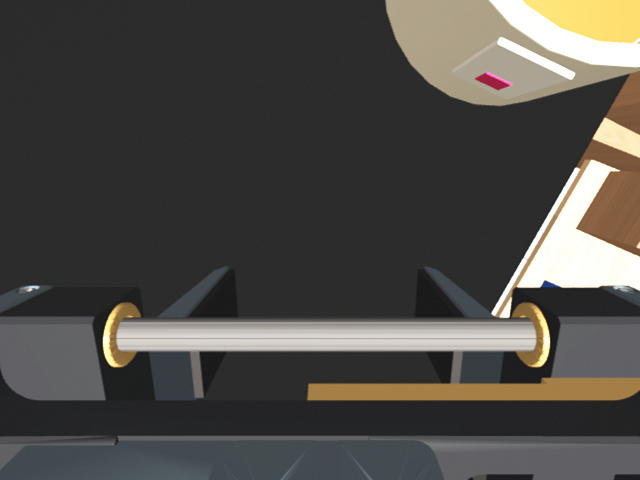

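Run:
```python
import cv2,pickle
d=pickle.load(open("f0.pkl","rb"))
c=d["top"]["color"][160:340,200:440]; cv2.imwrite("pics/topz.png",cv2.resize(c,None,fx=3.3,fy=3.3,interpolation=cv2.INTER_CUBIC))
c=d["scene"]["color"][90:320,190:430]; cv2.imwrite("pics/scenez.png",cv2.resize(c,None,fx=2.6,fy=2.6,interpolation=cv2.INTER_CUBIC))
```

```text
(no output)
```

View pics/topz.png

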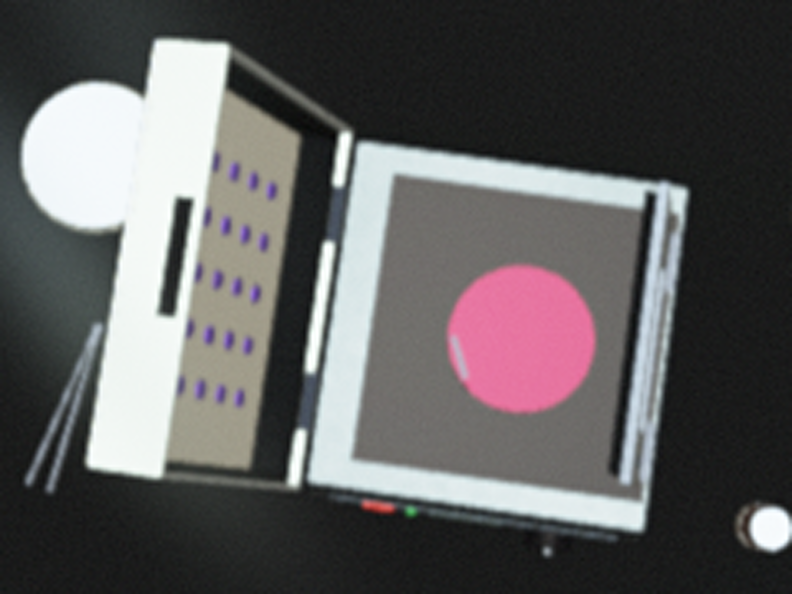

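View pics/scenez.png

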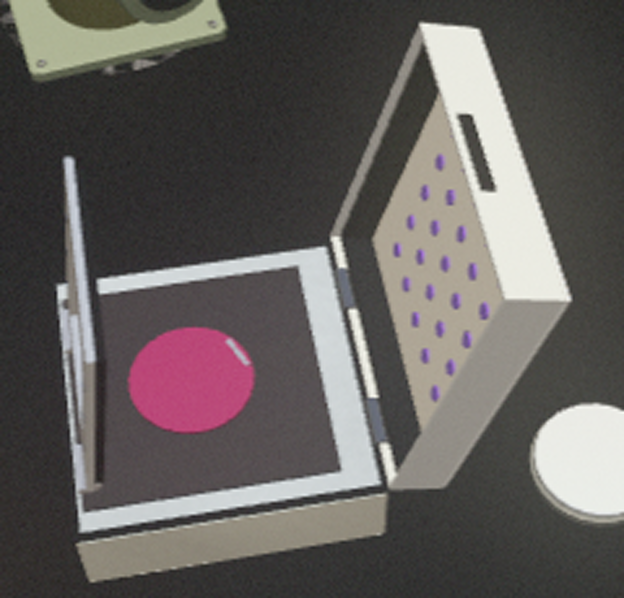

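```bash
cat > h.py <<'E'
import numpy as np, pickle
def ray(f,u,v):
    fl=240/np.tan(np.radians(f["vertical_fov"]/2)); P=np.array(f["pose"])
    d=P[:3,:3]@np.array([(u-f["cx"])/fl,(v-f["cy"])/fl,1]); return P[:3,3],d
def onz(f,u,v,z):
    o,d=ray(f,u,v); return o+d*(z-o[2])/d[2]
def onplane(f,u,v,p,n):
    o,d=ray(f,u,v); return o+d*(np.dot(p-o,n)/np.dot(d,n))
tz=lambda u,v:(200+u/3.3,160+v/3.3)
sz=lambda u,v:(190+u/2.6,90+v/2.6)
E
python3 - <<'E'
from h import *
d=pickle.load(open("f0.pkl","rb")); T=d["top"]; S=d["scene"]
C=[onz(T,*tz(*p),80) for p in [(357,141),(688,187),(643,531),(309,484)]]
C=np.array(C)[:,:2]; print(C.round(1))
for i in range(4): print(np.linalg.norm(C[i]-C[(i+1)%4]).round(1))
ex=(C[0]-C[3])+(C[1]-C[2]); ey=(C[0]-C[1])+(C[3]-C[2])
print("yaw",np.degrees(np.arctan2(ex[1],ex[0])),np.degrees(np.arctan2(ey[1],ey[0]))-90, "centre",C.mean(0))
C2=np.array([onz(S,*sz(*p),80) for p in [(57,287),(327,247),(381,487),(80,540)]])[:,:2]
# scene corners: -x-y , -x+y, +x+y, +x-y
print(C2.round(1),C2.mean(0))
yaw=np.mean([np.arctan2(ex[1],ex[0]),np.arctan2(ey[1],ey[0])-np.pi/2]); c=C.mean(0)
X=np.array([np.cos(yaw),np.sin(yaw),0]);Y=np.array([-np.sin(yaw),np.cos(yaw),0]);O=np.array([*c,0])
def loc(p): return np.array([X@(p-O),Y@(p-O),p[2]]).round(1)
# frame end edges: intersect ray with plane x=+-90 in unit
for nm,f,t,p,s in [("frame top far",T,tz,(664,182),90),("frame top near",T,tz,(626,483),-90),("scene near",S,sz,(68,157),-90),("scene far",S,sz,(93,358),90),
 ("cov out far",T,tz,(154,39),125),("cov in far",T,tz,(231,44),125),("cov out near",T,tz,(86,467),-125),("cov in near",T,tz,(164,477),-125),
 ("S cov in near",S,sz,(421,24),-125),("S cov out near",S,sz,(481,29),-125),("S cov in far",S,sz,(505,300),125),("S out far",S,sz,(570,298),125)]:
    l=loc(onplane(f,*t(*p),O+s*X,X)); 
    print(nm,l, "frame ang",np.arctan2(l[2]-90,l[1]+100).round(3),"cover ang",np.arctan2(l[2]-85,-(l[1]-120)).round(3), np.hypot(l[2]-85,l[1]-120).round(1))
E
```

```text
[[ 686.2   61.3]
 [ 654.9 -168. ]
 [ 419.  -134.9]
 [ 449.3   92.2]]
231.4
238.2
229.2
238.9
yaw -7.708787109460684 -7.686094746627617 centre [552.3484533  -37.34469826]
[[ 425.5 -135.6]
 [ 456.3   92.9]
 [ 689.5   59.4]
 [ 661.3 -169.5]] [558.13016765 -38.20614503]
frame top far [ 90.  -78.4 265.1] frame ang 1.448 cover ang 0.737 268.0
frame top near [-90.  -79.  261.1] frame ang 1.449 cover ang 0.724 265.7
scene near [-90.  -78.8 259.9] frame ang 1.447 cover ang 0.722 264.8
scene far [ 90.  -77.2 263.4] frame ang 1.44 cover ang 0.735 265.9
cov out far [125.  229.3 309.7] frame ang 0.588 cover ang 2.024 249.9
cov in far [125.  182.7 325.5] frame ang 0.695 cover ang 1.826 248.5
cov out near [-125.   235.7  274. ] frame ang 0.501 cover ang 2.12 221.6
cov in near [-125.   193.2  244.7] frame ang 0.486 cover ang 2.001 175.7
S cov in near [-125.   187.9  309.6] frame ang 0.652 cover ang 1.864 234.6
S cov out near [-125.   233.9  296.7] frame ang 0.554 cover ang 2.064 240.4
S cov in far [125.  186.1 308.8] frame ang 0.653 cover ang 1.858 233.4
S out far [125.  229.9 299.9] frame ang 0.567 cover ang 2.044 241.4
```

The unit centre is at about (555, −38), with yaw −7.7°. The frame is at about 1.445 rad and the cover at about 1.86 rad. I'll travel with the fingers shut, turning so the jaw axis lies along the hinges.

>>> drive_tool:
  moves:
    - {"claw": 1,"dx": 1,"dy": -0.4,"dz": -0.6,"yaw": -1}
    - {"claw": 1,"dx": 1,"dy": -0.3,"dz": -0.6,"yaw": -1}
    - {"claw": 1,"dx": 1,"dy": -0.1,"dz": -0.6,"yaw": -1}
    - {"claw": 1,"dx": 1,"dy": 0,"dz": -0.6,"yaw": -1}
    - {"claw": 1,"dx": 1,"dy": 0.2,"dz": -0.6,"yaw": -1}
  grip_force: 5

```text
time_s: 0.78
ee_pos: [291.3, -453.2, 271.8]
ee_rot: [-179.6, -0.3, 66.8]
force: [-0.7, -0.3, 0.2]
gripper_width: 44.5
```

>>> drive_tool:
  moves:
    - {"claw": 1,"dx": 1,"dy": 0.6,"dz": 0,"yaw": -1}
    - {"claw": 1,"dx": 1,"dy": 0.8,"dz": 0,"yaw": -0.7}
    - {"claw": 1,"dx": 1,"dy": 0.8,"dz": 0,"yaw": 0}
    - {"claw": 1,"dx": 1,"dy": 0.8,"dz": 0,"yaw": 0}
    - {"claw": 1,"dx": 1,"dy": 0.8,"dz": 0,"yaw": 0}

```text
time_s: 1.4
ee_pos: [389.0, -368.6, 272.0]
ee_rot: [-179.7, -0.4, 81.9]
force: [-0.4, -0.3, 0.3]
gripper_width: 0.3
```

```bash
cat >> h.py <<'E'
O=np.array([555,-38,0.]);_y=np.radians(-7.7)
X=np.array([np.cos(_y),np.sin(_y),0]);Y=np.array([-np.sin(_y),np.cos(_y),0])
def loc(p): p=np.array(p); return np.array([X@(p-O),Y@(p-O),p[2]]).round(1)
def go(x,y,z):
    """remaining shift in tool units to a unit-frame TCP target"""
    from workcell import telemetry
    s=telemetry.state(); l=loc(s["ee_pos"]); ps=np.radians(s["ee_rot"][2])
    w=(x-l[0])*X+(y-l[1])*Y
    tx=np.array([np.cos(ps),np.sin(ps),0]); ty=np.array([np.sin(ps),-np.cos(ps),0])
    print("t",round(s["time_s"],2),"unit",l,"rot",np.round(s["ee_rot"],1),"F",np.round([X@s["force"],Y@s["force"],s["force"][2]],1),"grip",round(s["gripper_width"],1))
    print("units dx,dy,dz",np.round([w@tx/20,w@ty/20,-(z-l[2])/20],2),"yaw",round(np.radians(s["ee_rot"][2]-82.3)/.15,2))
E
python3 -c "
from h import *
go(0,-150,256)"
```

```text
t 1.4 unit [-120.2 -349.9  272. ] rot [-179.7   -0.4   81.9] F [-0.4 -0.3  0.3] grip 0.3
units dx,dy,dz [10.04  5.94  0.8 ] yaw -0.05
```

>>> drive_tool:
  moves:
    - {"claw": 1,"dx": 1,"dy": 0.6,"dz": 0.1,"yaw": 0}
    - {"claw": 1,"dx": 1,"dy": 0.6,"dz": 0.1,"yaw": 0}
    - {"claw": 1,"dx": 1,"dy": 0.6,"dz": 0.1,"yaw": 0}
    - {"claw": 1,"dx": 1,"dy": 0.6,"dz": 0.1,"yaw": 0}
    - {"claw": 1,"dx": 1,"dy": 0.6,"dz": 0.1,"yaw": 0}

```text
time_s: 2.02
ee_pos: [464.4, -274.2, 260.5]
ee_rot: [-179.6, -0.5, 81.9]
force: [0.7, -0.3, -0.3]
gripper_width: 0.2
```

>>> drive_tool:
  moves:
    - {"claw": 1,"dx": 1,"dy": 0.6,"dz": 0.1,"yaw": 0}
    - {"claw": 1,"dx": 1,"dy": 0.6,"dz": 0.1,"yaw": 0}
    - {"claw": 1,"dx": 1,"dy": 0.6,"dz": 0.1,"yaw": 0}
    - {"claw": 1,"dx": 1,"dy": 0.6,"dz": 0,"yaw": 0}
    - {"claw": 1,"dx": 1,"dy": 0.6,"dz": 0,"yaw": 0}

```text
time_s: 2.65
ee_pos: [539.1, -179.9, 252.6]
ee_rot: [-179.3, -0.5, 81.9]
force: [0.9, -1.0, 0.0]
gripper_width: 0.4
```

```bash
python3 -c "
from h import *
go(0,-115,256)
from workcell import grab_frame
import cv2
for n in ('scene','top'): cv2.imwrite('pics/%s1.png'%n,grab_frame(n)['color'])
a=cv2.imread('pics/scene1.png')[60:330,150:470];b=cv2.imread('pics/top1.png')[150:350,210:470]
cv2.imwrite('pics/m1.png',cv2.hconcat([cv2.resize(a,(400,338)),cv2.resize(b,(400,338))]))
"
```

```text
t 2.65 unit [   3.2 -142.8  252.6] rot [-179.3   -0.5   81.9] F [ 1.1 -0.9  0. ] grip 0.4
units dx,dy,dz [ 1.39 -0.17 -0.17] yaw -0.05
```

View pics/m1.png

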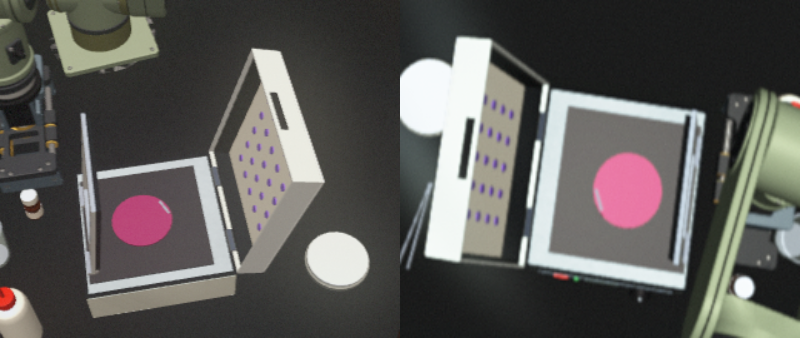

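```bash
cat >> h.py <<'E'
def proj(f,p):
    P=np.array(f["pose"]); fl=240/np.tan(np.radians(f["vertical_fov"]/2)); q=P[:3,:3].T@(np.array(p)-P[:3,3]); return (q[:2]/q[2]*fl+[f["cx"],f["cy"]]).round(0)
E
python3 -c "
from h import *
d=pickle.load(open('f0.pkl','rb'))
print(proj(d['scene'],[539,-180,252]),proj(d['scene'],[539,-180,352]),proj(d['top'],[539,-180,252]))
import cv2
a=cv2.imread('pics/scene1.png')[0:300,0:400];cv2.imwrite('pics/m2.png',cv2.resize(a,(800,600)))
"
```

```text
[185. 198.] [173. 162.] [428. 262.]
```

View pics/m2.png

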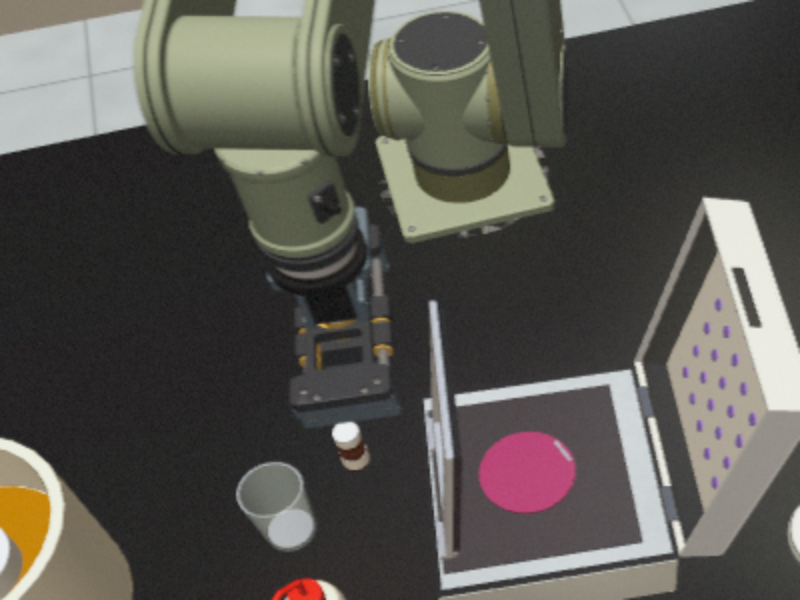

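>>> drive_tool:
  moves:
    - {"claw": 1,"dx": 0.5,"dy": 0,"dz": -0.1,"yaw": 0}
    - {"claw": 1,"dx": 0.4,"dy": -0.1,"dz": 0,"yaw": 0}
    - {"claw": 1,"dx": 0.4,"dy": 0,"dz": 0,"yaw": 0}
    - {"claw": 1,"dx": 0.3,"dy": 0,"dz": 0,"yaw": 0}
    - {"claw": 1,"dx": 0.2,"dy": 0,"dz": 0,"yaw": 0}

```text
time_s: 3.38
ee_pos: [541.3, -142.2, 254.9]
ee_rot: [-179.3, -0.5, 81.9]
force: [0.7, -0.2, -0.0]
gripper_width: 0.4
```

```bash
cat >> h.py <<'E'
def frame_rows(dth,n=5,r=165,th0=None,off=16):
    from workcell import telemetry
    l=loc(telemetry.state()["ee_pos"])
    P=lambda t:np.array([-100+r*np.cos(t)-7*np.sin(t)-off,90+r*np.sin(t)+7*np.cos(t)])
    ts=np.linspace(0,1.6,3201); 
    t=ts[np.argmin([np.hypot(*(P(a)-l[1:])) for a in ts])] if th0 is None else th0
    print("theta nominal",round(t,3),"at",P(t).round(1))
    p=l[1:]
    for i in range(n):
        t=max(t-dth,0); q=P(t); print(round(t,3),"dx",round((q-p)[0]/20,2),"dz",round(-(q-p)[1]/20,2)); p=q
E
python3 -c "
from h import *
go(0,-106,255); frame_rows(.04,th0=1.445)"
```

```text
t 3.38 unit [   0.4 -105.1  254.9] rot [-179.3   -0.5   81.9] F [ 0.7 -0.2 -0. ] grip 0.4
units dx,dy,dz [-0.05 -0.02 -0.  ] yaw -0.04
theta nominal 1.445 at [-102.2  254.6]
1.405 dx 0.47 dz 0.05
1.365 dx 0.33 dz 0.05
1.325 dx 0.32 dz 0.06
1.285 dx 0.32 dz 0.07
1.245 dx 0.32 dz 0.09
```

>>> drive_tool:
  moves:
    - {"claw": 1,"dx": 0.2,"dy": 0,"dz": 0,"yaw": 0}
    - {"claw": 1,"dx": 0.2,"dy": 0,"dz": 0.05,"yaw": 0}
    - {"claw": 1,"dx": 0.2,"dy": 0,"dz": 0.05,"yaw": 0}
    - {"claw": 1,"dx": 0.2,"dy": 0,"dz": 0.05,"yaw": 0}
    - {"claw": 1,"dx": 0.3,"dy": 0,"dz": 0.05,"yaw": 0}

```text
time_s: 4.0
ee_pos: [544.5, -121.0, 251.8]
ee_rot: [-179.4, -0.3, 81.9]
force: [0.2, -2.8, 1.7]
gripper_width: 0.5
```

```bash
python3 -c "
from h import *
go(0,-106,255); frame_rows(.04)"
```

```text
t 4.0 unit [  0.7 -83.7 251.8] rot [-179.4   -0.3   81.9] F [ 0.5 -2.7  1.7] grip 0.5
units dx,dy,dz [-1.12 -0.03 -0.16] yaw -0.05
theta nominal 1.332 at [-83.7 252. ]
1.292 dx 0.32 dz 0.06
1.252 dx 0.32 dz 0.08
1.212 dx 0.32 dz 0.1
1.172 dx 0.31 dz 0.11
1.132 dx 0.31 dz 0.12
```

Contact: about 2.7 N, as expected. I'll follow the arc.

>>> drive_tool:
  moves:
    - {"claw": 1,"dx": 0.32,"dy": 0,"dz": 0.06,"yaw": 0}
    - {"claw": 1,"dx": 0.32,"dy": 0,"dz": 0.08,"yaw": 0}
    - {"claw": 1,"dx": 0.32,"dy": 0,"dz": 0.1,"yaw": 0}
    - {"claw": 1,"dx": 0.31,"dy": 0,"dz": 0.11,"yaw": 0}
    - {"claw": 1,"dx": 0.31,"dy": 0,"dz": 0.12,"yaw": 0}

```text
time_s: 4.62
ee_pos: [549.1, -87.3, 241.2]
ee_rot: [-179.3, -0.3, 81.9]
force: [-0.6, -3.3, -0.3]
gripper_width: 0.4
```

```bash
python3 -c "
from h import *
go(0,-106,255); frame_rows(.04)
from workcell import grab_frame
import cv2
a=grab_frame('scene')['color'][60:330,100:460]
cv2.imwrite('pics/m3.png',cv2.resize(a,(800,600)))
"
```

```text
t 4.62 unit [  0.8 -49.7 241.2] rot [-179.3   -0.3   81.9] F [-0.1 -3.3 -0.3] grip 0.4
units dx,dy,dz [-2.82 -0.02 -0.69] yaw -0.04
theta nominal 1.115 at [-49.7 241.2]
1.075 dx 0.3 dz 0.14
1.035 dx 0.29 dz 0.15
0.995 dx 0.29 dz 0.16
0.955 dx 0.28 dz 0.17
0.915 dx 0.27 dz 0.18
```

View pics/m3.png

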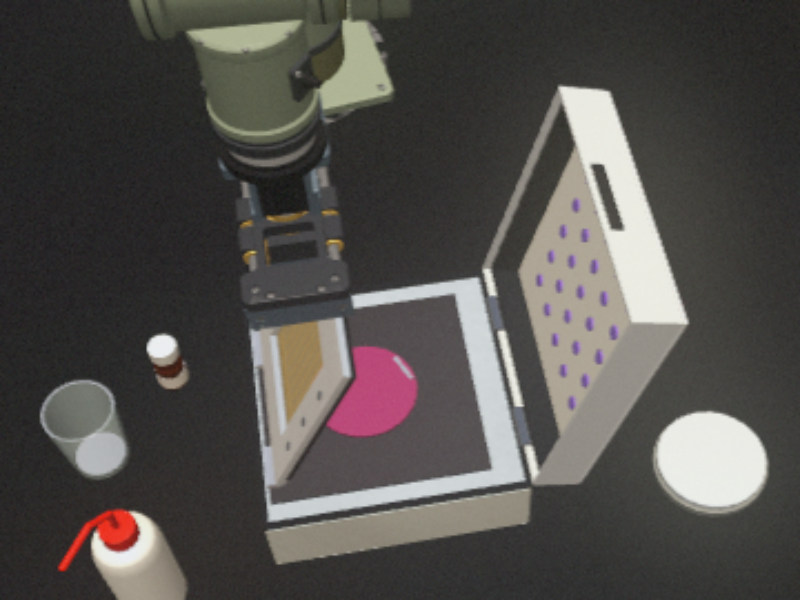

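>>> drive_tool:
  moves:
    - {"claw": 1,"dx": 0.3,"dy": 0,"dz": 0.14,"yaw": 0}
    - {"claw": 1,"dx": 0.29,"dy": 0,"dz": 0.15,"yaw": 0}
    - {"claw": 1,"dx": 0.29,"dy": 0,"dz": 0.16,"yaw": 0}
    - {"claw": 1,"dx": 0.28,"dy": 0,"dz": 0.17,"yaw": 0}
    - {"claw": 1,"dx": 0.27,"dy": 0,"dz": 0.18,"yaw": 0}

```text
time_s: 5.3
ee_pos: [553.3, -56.3, 223.9]
ee_rot: [-179.3, -0.4, 81.9]
force: [-0.4, -1.3, 0.7]
gripper_width: 0.7
```

```bash
python3 -c "
from h import *
go(0,-106,255); frame_rows(.04)
"
```

```text
t 5.3 unit [  0.7 -18.3 223.9] rot [-179.3   -0.4   81.9] F [-0.2 -1.4  0.7] grip 0.7
units dx,dy,dz [-4.39 -0.01 -1.55] yaw -0.04
theta nominal 0.898 at [-18.7 223.4]
0.858 dx 0.25 dz 0.22
0.818 dx 0.25 dz 0.21
0.778 dx 0.25 dz 0.22
0.738 dx 0.24 dz 0.23
0.698 dx 0.23 dz 0.24
```

>>> drive_tool:
  moves:
    - {"claw": 1,"dx": 0.26,"dy": 0,"dz": 0.2,"yaw": 0}
    - {"claw": 1,"dx": 0.25,"dy": 0,"dz": 0.21,"yaw": 0}
    - {"claw": 1,"dx": 0.25,"dy": 0,"dz": 0.22,"yaw": 0}
    - {"claw": 1,"dx": 0.24,"dy": 0,"dz": 0.23,"yaw": 0}
    - {"claw": 1,"dx": 0.23,"dy": 0,"dz": 0.24,"yaw": 0}

```text
time_s: 5.92
ee_pos: [556.7, -29.7, 200.6]
ee_rot: [-179.3, -0.4, 81.9]
force: [0.4, -1.3, 0.8]
gripper_width: 0.1
```

```bash
python3 -c "
from h import *
go(0,-106,255); frame_rows(.04)
from workcell import grab_frame
import cv2
a=grab_frame('scene')['color'][60:330,100:460];b=grab_frame('wrist')['color']
cv2.imwrite('pics/m4.png',cv2.hconcat([cv2.resize(a,(400,300)),cv2.resize(b,(400,300))]))
"
```

```text
t 5.92 unit [  0.5   8.5 200.6] rot [-179.3   -0.4   81.9] F [ 0.6 -1.2  0.8] grip 0.1
units dx,dy,dz [-5.73  0.01 -2.72] yaw -0.04
theta nominal 0.684 at [  7.5 199.7]
0.644 dx 0.16 dz 0.3
0.604 dx 0.2 dz 0.26
0.564 dx 0.19 dz 0.27
0.524 dx 0.18 dz 0.28
0.484 dx 0.17 dz 0.28
```

View pics/m4.png

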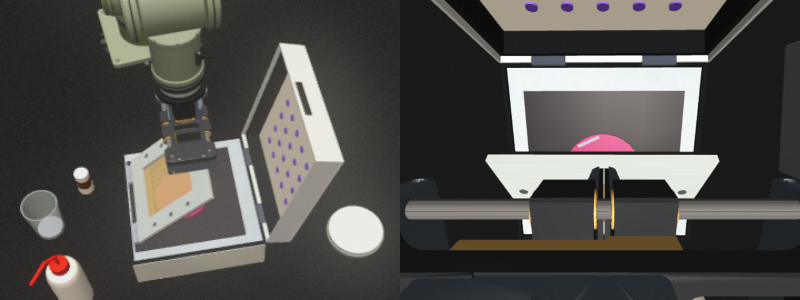

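>>> drive_tool:
  moves:
    - {"claw": 1,"dx": 0.19,"dy": 0,"dz": 0.27,"yaw": 0}
    - {"claw": 1,"dx": 0.19,"dy": 0,"dz": 0.27,"yaw": 0}
    - {"claw": 1,"dx": 0.18,"dy": 0,"dz": 0.27,"yaw": 0}
    - {"claw": 1,"dx": 0.17,"dy": 0,"dz": 0.28,"yaw": 0}
    - {"claw": 1,"dx": 0.16,"dy": 0,"dz": 0.28,"yaw": 0}

```text
time_s: 6.65
ee_pos: [559.2, -9.5, 172.1]
ee_rot: [-179.3, -0.6, 81.9]
force: [0.1, -0.2, 1.2]
gripper_width: 0.3
```

```bash
python3 -c "
from h import *
go(0,-106,255); frame_rows(.04)
"
```

```text
t 6.65 unit [  0.4  28.8 172.1] rot [-179.3   -0.6   81.9] F [ 0.1 -0.2  1.2] grip 0.3
units dx,dy,dz [-6.74  0.03 -4.15] yaw -0.05
theta nominal 0.474 at [ 27.7 171.5]
0.434 dx 0.1 dz 0.32
0.394 dx 0.15 dz 0.3
0.354 dx 0.13 dz 0.3
0.314 dx 0.12 dz 0.31
0.274 dx 0.11 dz 0.31
```

>>> drive_tool:
  moves:
    - {"claw": 1,"dx": 0.1,"dy": 0,"dz": 0.25,"yaw": 0}
    - {"claw": 1,"dx": 0.1,"dy": 0,"dz": 0.25,"yaw": 0}
    - {"claw": 1,"dx": 0.1,"dy": 0,"dz": 0.25,"yaw": 0}
    - {"claw": 1,"dx": 0.1,"dy": 0,"dz": 0.25,"yaw": 0}
    - {"claw": 1,"dx": 0.08,"dy": 0,"dz": 0.25,"yaw": 0}

```text
time_s: 7.28
ee_pos: [560.5, 1.4, 145.3]
ee_rot: [-179.3, -0.6, 81.9]
force: [-0.1, 0.4, 1.1]
gripper_width: 0.6
```

>>> drive_tool:
  moves:
    - {"claw": 1,"dx": 0.06,"dy": 0,"dz": 0.25,"yaw": 0}
    - {"claw": 1,"dx": 0.06,"dy": 0,"dz": 0.25,"yaw": 0}
    - {"claw": 1,"dx": 0.05,"dy": 0,"dz": 0.25,"yaw": 0}
    - {"claw": 1,"dx": 0.04,"dy": 0,"dz": 0.25,"yaw": 0}
    - {"claw": 1,"dx": 0.03,"dy": 0,"dz": 0.25,"yaw": 0}

```text
time_s: 7.9
ee_pos: [560.9, 6.8, 118.5]
ee_rot: [-179.3, -0.6, 81.9]
force: [0.1, 1.9, 1.1]
gripper_width: 0.9
```

```bash
python3 -c "
from h import *
go(0,49,97); frame_rows(.04)
from workcell import grab_frame
import cv2
a=grab_frame('scene')['color'][60:330,100:460];b=grab_frame('wrist')['color']
cv2.imwrite('pics/m5.png',cv2.hconcat([cv2.resize(a,(400,300)),cv2.resize(b,(400,300))]))
"
```

```text
t 7.9 unit [ -0.2  45.2 118.5] rot [-179.3   -0.6   81.9] F [-0.2  1.9  1.1] grip 0.9
units dx,dy,dz [0.19 0.01 1.08] yaw -0.05
theta nominal 0.132 at [ 46.6 118.7]
0.092 dx 0.12 dz 0.31
0.052 dx 0.04 dz 0.33
0.012 dx 0.02 dz 0.33
0 dx 0.01 dz 0.1
0 dx 0.0 dz -0.0
```

View pics/m5.png

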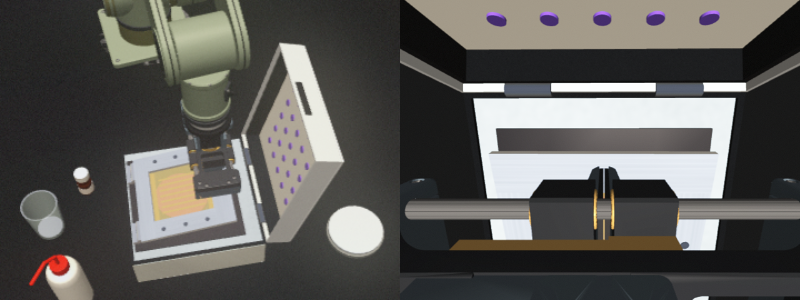

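>>> drive_tool:
  moves:
    - {"claw": 1,"dx": 0.05,"dy": 0,"dz": 0.2,"yaw": 0}
    - {"claw": 1,"dx": 0.05,"dy": 0,"dz": 0.2,"yaw": 0}
    - {"claw": 1,"dx": 0.03,"dy": 0,"dz": 0.2,"yaw": 0}
    - {"claw": 1,"dx": 0.02,"dy": 0,"dz": 0.15,"yaw": 0}
    - {"claw": 1,"dx": 0,"dy": 0,"dz": 0.1,"yaw": 0}

```text
time_s: 8.62
ee_pos: [560.7, 9.5, 100.2]
ee_rot: [-179.3, -0.5, 81.9]
force: [0.2, 0.3, 1.2]
gripper_width: 0.6
```

>>> drive_tool:
  moves:
    - {"claw": 1,"dx": 0,"dy": 0,"dz": 0.1,"yaw": 0}
    - {"claw": 1,"dx": 0,"dy": 0,"dz": 0.1,"yaw": 0}

```text
time_s: 8.88
ee_pos: [560.8, 9.7, 97.1]
ee_rot: [-179.3, -0.5, 81.9]
force: [-4.0, -1.2, 16.1]
gripper_width: 0.3
```

```bash
python3 -c "
from h import *
go(0,49,97)"
```

```text
t 8.88 unit [-0.6 48.1 97.1] rot [-179.3   -0.5   81.9] F [-3.8 -1.7 16.1] grip 0.3
units dx,dy,dz [0.05 0.03 0.  ] yaw -0.04
```

>>> drive_tool:
  moves:
    - {"claw": 1,"dx": 0,"dy": 0,"dz": 0,"yaw": 0}
    - {"claw": 1,"dx": 0,"dy": 0,"dz": -0.5,"yaw": 0}
    - {"claw": 1,"dx": -0.3,"dy": 0,"dz": -1,"yaw": 0}
    - {"claw": 1,"dx": -0.3,"dy": 0,"dz": -1,"yaw": 0}
    - {"claw": 1,"dx": -0.3,"dy": 0,"dz": -1,"yaw": 0}

```text
time_s: 9.5
ee_pos: [557.9, -8.8, 168.5]
ee_rot: [-179.0, -0.5, 82.0]
force: [0.6, 0.0, 0.9]
gripper_width: 0.4
```

>>> drive_tool:
  moves:
    - {"claw": 1,"dx": 0,"dy": 0,"dz": -1,"yaw": 0}
    - {"claw": 1,"dx": 0,"dy": 0,"dz": -1,"yaw": 0}
    - {"claw": 1,"dx": 0,"dy": 0,"dz": -1,"yaw": 0}
    - {"claw": 1,"dx": 0,"dy": 0,"dz": -1,"yaw": 0}
    - {"claw": 1,"dx": 0,"dy": 0,"dz": -1,"yaw": 0}

```text
time_s: 10.12
ee_pos: [558.9, -10.4, 274.1]
ee_rot: [-179.1, -0.5, 81.9]
force: [0.2, -0.2, 0.1]
gripper_width: 0.7
```

```bash
python3 -c "
from h import *
go(0,280,360)
from workcell import grab_frame
import cv2
a=grab_frame('scene')['color'][60:330,100:460];b=grab_frame('wrist')['color']
cv2.imwrite('pics/m6.png',cv2.resize(a,(800,600)))
cv2.imwrite('pics/w6.png',b)
"
```

```text
t 10.12 unit [2.000e-01 2.780e+01 2.741e+02] rot [-179.1   -0.5   81.9] F [ 0.2 -0.2  0.1] grip 0.7
units dx,dy,dz [12.61 -0.1  -4.29] yaw -0.05
```

View pics/m6.png

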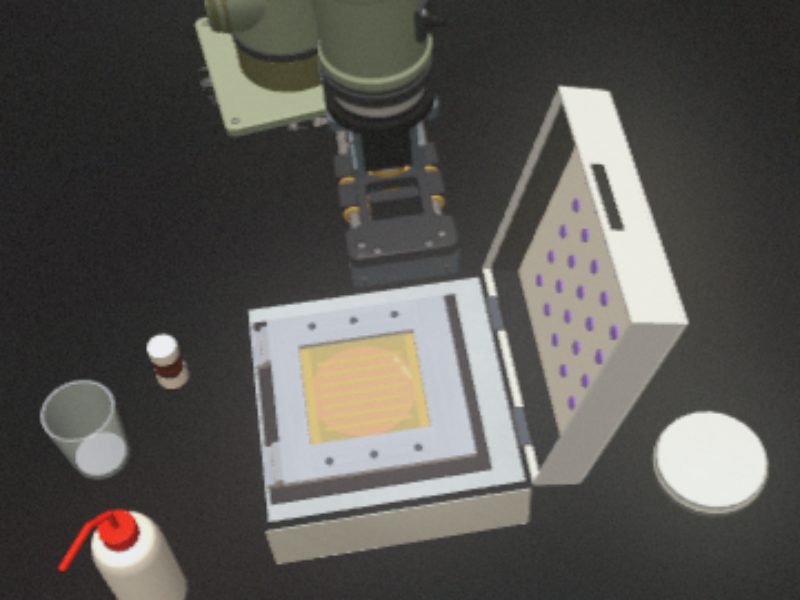

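View pics/w6.png

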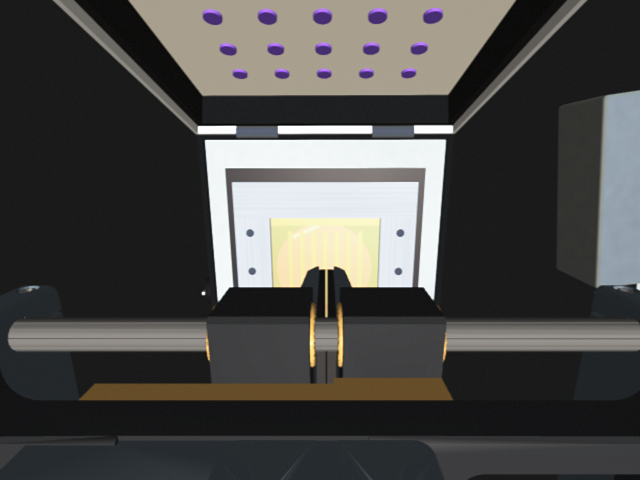

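```bash
python3 -c "
from h import *
d=pickle.load(open('f0.pkl','rb'))['scene']
for p in [(445,296),(475,457),(251,325),(275,487)]:
  u=(100+p[0]/2.222,60+p[1]/2.222); print(loc(onz(d,*u,97)))
"
```

```text
[-86.5  77.   97. ]
[95.3 73.1 97. ]
[ -86.3 -111.5   97. ]
[  92.8 -105.    97. ]
```

>>> drive_tool:
  moves:
    - {"claw": 1,"dx": 0,"dy": 0,"dz": -1,"yaw": 0}
    - {"claw": 1,"dx": 0,"dy": 0,"dz": -1,"yaw": 0}
    - {"claw": 1,"dx": 0,"dy": 0,"dz": -1,"yaw": 0}
    - {"claw": 1,"dx": 0.3,"dy": 0,"dz": -1,"yaw": 0}
    - {"claw": 1,"dx": 0.7,"dy": 0,"dz": -0.5,"yaw": 0}

```text
time_s: 10.85
ee_pos: [562.0, 8.4, 363.6]
ee_rot: [-178.9, -0.5, 81.8]
force: [0.6, 0.6, -0.1]
gripper_width: 0.6
```

>>> drive_tool:
  moves:
    - {"claw": 1,"dx": 1,"dy": 0,"dz": 0,"yaw": 0}
    - {"claw": 1,"dx": 1,"dy": 0,"dz": 0,"yaw": 0}
    - {"claw": 1,"dx": 1,"dy": 0,"dz": 0,"yaw": 0}
    - {"claw": 1,"dx": 1,"dy": 0,"dz": 0,"yaw": 0}
    - {"claw": 1,"dx": 1,"dy": 0,"dz": 0,"yaw": 0}

```text
time_s: 11.48
ee_pos: [576.2, 115.3, 361.5]
ee_rot: [-178.6, -0.5, 81.9]
force: [0.2, 0.5, -0.1]
gripper_width: 0.5
```

>>> drive_tool:
  moves:
    - {"claw": 1,"dx": 1,"dy": 0,"dz": 0,"yaw": 0}
    - {"claw": 1,"dx": 1,"dy": 0,"dz": 0,"yaw": 0}
    - {"claw": 1,"dx": 1,"dy": 0,"dz": 0,"yaw": 0}
    - {"claw": 1,"dx": 1,"dy": 0,"dz": 0,"yaw": 0}
    - {"claw": 1,"dx": 1,"dy": 0,"dz": 0,"yaw": 0}

```text
time_s: 12.1
ee_pos: [591.2, 221.7, 362.3]
ee_rot: [-178.7, -0.5, 81.9]
force: [0.5, 0.2, -0.1]
gripper_width: 0.6
```

```bash
python3 -c "
from h import *
go(0,270,285)
from workcell import grab_frame
import cv2
a=grab_frame('scene')['color'][60:330,100:460]
cv2.imwrite('pics/m7.png',cv2.resize(a,(800,600)))
"
```

```text
t 12.1 unit [  1.1 262.2 362.3] rot [-178.7   -0.5   81.9] F [ 0.4  0.3 -0.1] grip 0.6
units dx,dy,dz [ 0.39 -0.06  3.87] yaw -0.04
```

View pics/m7.png

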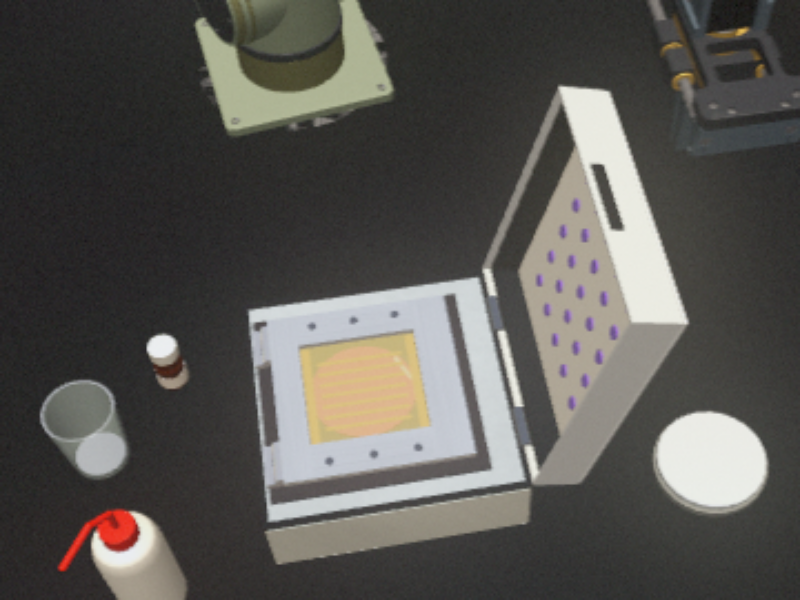

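>>> drive_tool:
  moves:
    - {"claw": 1,"dx": 0.6,"dy": 0,"dz": 0.6,"yaw": 0}
    - {"claw": 1,"dx": 0,"dy": 0,"dz": 1,"yaw": 0}
    - {"claw": 1,"dx": 0,"dy": 0,"dz": 1,"yaw": 0}
    - {"claw": 1,"dx": 0,"dy": 0,"dz": 1,"yaw": 0}
    - {"claw": 1,"dx": 0,"dy": 0,"dz": 0.6,"yaw": 0}

```text
time_s: 12.78
ee_pos: [591.1, 239.4, 272.8]
ee_rot: [-178.6, -0.6, 82.0]
force: [0.4, 0.1, 0.2]
gripper_width: 0.4
```

```bash
cat >> h.py <<'E'
def cover_rows(dph,n=5,r=215,ph0=None,off=16):
    from workcell import telemetry
    l=loc(telemetry.state()["ee_pos"])
    def P(t):
        f=lambda r:np.array([120-r*np.cos(t)+47*np.sin(t),85+r*np.sin(t)+47*np.cos(t)])
        p=f(r); p[0]=max(p[0],f(240)[0])+off; return p
    ts=np.linspace(0,2,4001)
    t=ts[np.argmin([np.hypot(*(P(a)-l[1:])) for a in ts])] if ph0 is None else ph0
    print("phi nominal",round(t,3),"at",P(t).round(1))
    p=l[1:]
    for i in range(n):
        t=max(t-dph,0); q=P(t); print(round(t,3),"dx",round((q-p)[0]/20,2),"dz",round(-(q-p)[1]/20,2)); p=q
E
python3 -c "
from h import *
go(0,250,278); cover_rows(.03,ph0=1.86,n=10)
from workcell import grab_frame
import cv2
a=grab_frame('scene')['color'][20:290,220:580];b=grab_frame('wrist')['color']
cv2.imwrite('pics/m8.png',cv2.hconcat([cv2.resize(a,(400,300)),cv2.resize(b,(400,300))]))
"
```

```text
t 12.78 unit [ -1.4 279.8 272.8] rot [-178.6   -0.6   82. ] F [0.4 0.1 0.2] grip 0.4
units dx,dy,dz [-1.49  0.08 -0.26] yaw -0.03
phi nominal 1.86 at [249.5 277.7]
1.83 dx -1.84 dz -0.4
1.8 dx -0.33 dz -0.15
1.77 dx -0.34 dz -0.14
1.74 dx -0.34 dz -0.13
1.71 dx -0.34 dz -0.12
1.68 dx -0.35 dz -0.11
1.65 dx -0.35 dz -0.1
1.62 dx -0.35 dz -0.09
1.59 dx -0.36 dz -0.08
1.56 dx -0.35 dz -0.07
```

View pics/m8.png

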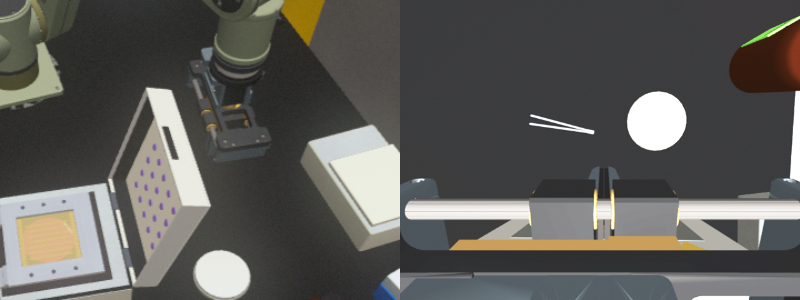

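Clear behind the cover and above the bench items. I'm approaching contact now.

>>> drive_tool:
  moves:
    - {"claw": 1,"dx": -0.6,"dy": 0.05,"dz": -0.1,"yaw": 0}
    - {"claw": 1,"dx": -0.4,"dy": 0,"dz": -0.1,"yaw": 0}
    - {"claw": 1,"dx": -0.2,"dy": 0,"dz": 0,"yaw": 0}
    - {"claw": 1,"dx": -0.2,"dy": 0,"dz": -0.1,"yaw": 0}
    - {"claw": 1,"dx": -0.2,"dy": 0,"dz": -0.1,"yaw": 0}

```text
time_s: 13.5
ee_pos: [588.8, 207.0, 283.2]
ee_rot: [-178.8, -0.9, 82.0]
force: [1.8, 6.5, -4.0]
gripper_width: 0.5
```

```bash
python3 -c "
from h import *
go(0,250,278); cover_rows(.03)"
```

```text
t 13.5 unit [  0.6 247.3 283.2] rot [-178.8   -0.9   82. ] F [ 1.   6.7 -4. ] grip 0.5
units dx,dy,dz [ 0.13 -0.03  0.26] yaw -0.04
phi nominal 1.842 at [245.6 279.6]
1.812 dx -0.42 dz 0.03
1.782 dx -0.34 dz -0.14
1.752 dx -0.34 dz -0.13
1.722 dx -0.34 dz -0.12
1.692 dx -0.35 dz -0.11
```

>>> drive_tool:
  moves:
    - {"claw": 1,"dx": -0.35,"dy": 0,"dz": 0,"yaw": 0}
    - {"claw": 1,"dx": -0.35,"dy": 0,"dz": -0.1,"yaw": 0}
    - {"claw": 1,"dx": -0.35,"dy": 0,"dz": -0.12,"yaw": 0}
    - {"claw": 1,"dx": -0.35,"dy": 0,"dz": -0.12,"yaw": 0}
    - {"claw": 1,"dx": -0.35,"dy": 0,"dz": -0.11,"yaw": 0}

```text
time_s: 14.12
ee_pos: [585.9, 186.9, 293.0]
ee_rot: [-178.9, -2.8, 82.3]
force: [1.6, 8.0, -2.8]
gripper_width: 0.6
```

```bash
python3 -c "
from h import *
go(0,250,278); cover_rows(.03,n=8)"
```

```text
t 14.12 unit [  0.5 227.  293. ] rot [-178.9   -2.8   82.3] F [ 0.6  8.1 -2.8] grip 0.6
units dx,dy,dz [ 1.15 -0.02  0.75] yaw 0.0
phi nominal 1.75 at [225.1 288.1]
1.72 dx -0.44 dz 0.12
1.69 dx -0.35 dz -0.11
1.66 dx -0.35 dz -0.1
1.63 dx -0.35 dz -0.09
1.6 dx -0.36 dz -0.08
1.57 dx -0.36 dz -0.08
1.54 dx -0.32 dz -0.07
1.51 dx -0.33 dz -0.06
```

>>> drive_tool:
  moves:
    - {"claw": 1,"dx": -0.7,"dy": 0,"dz": -0.15,"yaw": 0}
    - {"claw": 1,"dx": -0.7,"dy": 0,"dz": -0.15,"yaw": 0}
    - {"claw": 1,"dx": -0.7,"dy": 0,"dz": -0.12,"yaw": 0}

```text
time_s: 14.5
ee_pos: [581.5, 155.2, 303.3]
ee_rot: [-179.2, -4.2, 82.6]
force: [0.1, 7.6, 1.3]
gripper_width: 0.6
```

```bash
python3 -c "
from h import *
go(0,250,278); cover_rows(.05,n=8)"
```

```text
t 14.5 unit [  0.4 195.  303.3] rot [-179.2   -4.2   82.6] F [-0.9  7.5  1.3] grip 0.6
units dx,dy,dz [ 2.75 -0.01  1.27] yaw 0.03
phi nominal 1.616 at [193.7 297.7]
1.566 dx -0.66 dz 0.15
1.515 dx -0.54 dz -0.1
1.465 dx -0.55 dz -0.07
1.415 dx -0.55 dz -0.05
1.365 dx -0.55 dz -0.02
1.315 dx -0.55 dz 0.01
1.265 dx -0.55 dz 0.04
1.215 dx -0.55 dz 0.06
```

>>> drive_tool:
  moves:
    - {"claw": 1,"dx": -0.8,"dy": 0,"dz": -0.06,"yaw": 0}
    - {"claw": 1,"dx": -0.8,"dy": 0,"dz": -0.06,"yaw": 0}
    - {"claw": 1,"dx": -0.8,"dy": 0,"dz": -0.03,"yaw": 0}

```text
time_s: 14.88
ee_pos: [576.3, 116.8, 309.4]
ee_rot: [-179.6, -5.6, 82.8]
force: [-1.1, 7.6, 4.0]
gripper_width: 0.4
```

```bash
python3 -c "
from h import *
go(0,250,278); cover_rows(.05,n=8,r=220)
from workcell import grab_frame
import cv2
a=grab_frame('scene')['color'][20:290,180:540];b=grab_frame('wrist')['color']
cv2.imwrite('pics/m9.png',cv2.hconcat([cv2.resize(a,(400,300)),cv2.resize(b,(400,300))]))
"
```

```text
t 14.88 unit [3.000e-01 1.562e+02 3.094e+02] rot [-179.6   -5.6   82.8] F [-2.1  7.4  4. ] grip 0.4
units dx,dy,dz [4.69 0.03 1.57] yaw 0.06
phi nominal 1.45 at [156.1 309.1]
1.4 dx -0.56 dz -0.02
1.35 dx -0.56 dz -0.01
1.3 dx -0.56 dz 0.02
1.25 dx -0.56 dz 0.05
1.2 dx -0.56 dz 0.08
1.15 dx -0.55 dz 0.1
1.1 dx -0.55 dz 0.13
1.05 dx -0.54 dz 0.16
```

View pics/m9.png

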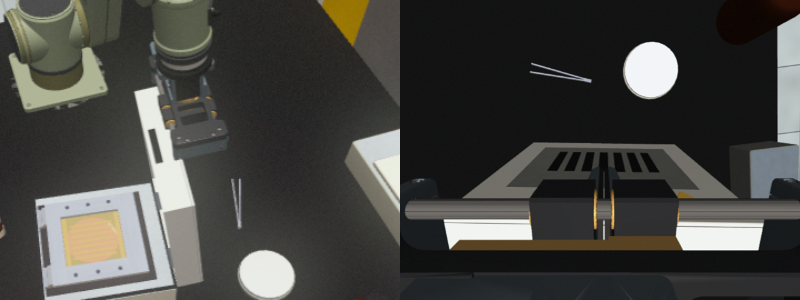

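>>> drive_tool:
  moves:
    - {"claw": 1,"dx": -0.75,"dy": 0,"dz": 0.02,"yaw": 0}
    - {"claw": 1,"dx": -0.75,"dy": 0,"dz": 0.04,"yaw": 0}
    - {"claw": 1,"dx": -0.75,"dy": 0,"dz": 0.06,"yaw": 0}
    - {"claw": 1,"dx": -0.7,"dy": 0,"dz": 0.08,"yaw": 0}

```text
time_s: 15.48
ee_pos: [569.7, 66.6, 307.1]
ee_rot: [179.9, -6.7, 83.1]
force: [-2.0, 5.4, 5.2]
gripper_width: 0.5
```

```bash
python3 -c "
from h import *
go(0,250,278); cover_rows(.05,n=8,r=220)
"
```

```text
t 15.47 unit [  0.6 105.6 307.1] rot [179.9  -6.7  83.1] F [-2.7  5.1  5.2] grip 0.5
units dx,dy,dz [7.22 0.07 1.46] yaw 0.09
phi nominal 1.224 at [105.5 307.9]
1.174 dx -0.56 dz 0.05
1.124 dx -0.55 dz 0.12
1.074 dx -0.54 dz 0.15
1.024 dx -0.54 dz 0.17
0.974 dx -0.53 dz 0.2
0.924 dx -0.52 dz 0.22
0.874 dx -0.5 dz 0.25
0.824 dx -0.49 dz 0.27
```

>>> drive_tool:
  moves:
    - {"claw": 1,"dx": -0.65,"dy": 0,"dz": 0.06,"yaw": 0}
    - {"claw": 1,"dx": -0.65,"dy": 0,"dz": 0.1,"yaw": 0}
    - {"claw": 1,"dx": -0.62,"dy": 0,"dz": 0.13,"yaw": 0}
    - {"claw": 1,"dx": -0.6,"dy": 0,"dz": 0.16,"yaw": 0}
    - {"claw": 1,"dx": -0.6,"dy": 0,"dz": 0.2,"yaw": 0}

```text
time_s: 16.1
ee_pos: [562.3, 13.5, 292.4]
ee_rot: [179.6, -7.7, 83.3]
force: [-1.7, 3.1, 6.4]
gripper_width: 0.8
```

```bash
python3 -c "
from h import *
go(0,250,278); cover_rows(.05,n=8,r=220)
from workcell import grab_frame
import cv2
a=grab_frame('scene')['color'][20:290,180:540];b=grab_frame('wrist')['color']
cv2.imwrite('pics/m10.png',cv2.hconcat([cv2.resize(a,(400,300)),cv2.resize(b,(400,300))]))
"
```

```text
t 16.1 unit [  0.3  52.  292.4] rot [179.6  -7.7  83.3] F [-2.1  2.8  6.4] grip 0.8
units dx,dy,dz [9.9  0.17 0.72] yaw 0.12
phi nominal 0.976 at [ 51.5 293.5]
0.926 dx -0.54 dz 0.17
0.876 dx -0.5 dz 0.25
0.825 dx -0.49 dz 0.27
0.775 dx -0.48 dz 0.3
0.725 dx -0.46 dz 0.32
0.675 dx -0.44 dz 0.34
0.625 dx -0.43 dz 0.37
0.575 dx -0.41 dz 0.39
```

View pics/m10.png

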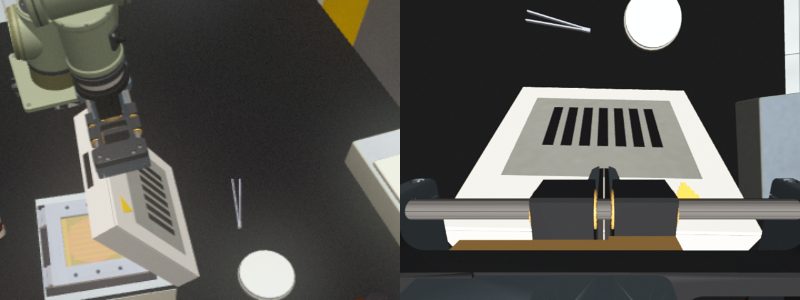

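>>> drive_tool:
  moves:
    - {"claw": 1,"dx": -0.58,"dy": 0,"dz": 0.17,"yaw": 0}
    - {"claw": 1,"dx": -0.56,"dy": 0,"dz": 0.2,"yaw": 0}
    - {"claw": 1,"dx": -0.54,"dy": 0,"dz": 0.23,"yaw": 0}
    - {"claw": 1,"dx": -0.53,"dy": 0,"dz": 0.26,"yaw": 0}
    - {"claw": 1,"dx": -0.51,"dy": 0,"dz": 0.28,"yaw": 0}

```text
time_s: 16.82
ee_pos: [555.3, -37.6, 262.2]
ee_rot: [179.7, -7.8, 83.4]
force: [-2.0, 2.5, 4.4]
gripper_width: 0.6
```

```bash
python3 -c "
from h import *
go(0,250,278); cover_rows(.05,n=8,r=220)
"
```

```text
t 16.82 unit [  0.3   0.4 262.2] rot [179.7  -7.8  83.4] F [-2.3  2.2  4.4] grip 0.6
units dx,dy,dz [12.48  0.23 -0.79] yaw 0.13
phi nominal 0.707 at [ -0.7 263.6]
0.657 dx -0.49 dz 0.28
0.607 dx -0.42 dz 0.37
0.557 dx -0.4 dz 0.39
0.507 dx -0.38 dz 0.41
0.457 dx -0.36 dz 0.43
0.407 dx -0.34 dz 0.45
0.357 dx -0.31 dz 0.47
0.307 dx -0.29 dz 0.48
```

>>> drive_tool:
  moves:
    - {"claw": 1,"dx": -0.46,"dy": 0,"dz": 0.26,"yaw": 0}
    - {"claw": 1,"dx": -0.43,"dy": 0,"dz": 0.29,"yaw": 0}
    - {"claw": 1,"dx": -0.41,"dy": 0,"dz": 0.31,"yaw": 0}
    - {"claw": 1,"dx": -0.39,"dy": 0,"dz": 0.33,"yaw": 0}
    - {"claw": 1,"dx": -0.36,"dy": 0,"dz": 0.35,"yaw": 0}

```text
time_s: 17.45
ee_pos: [549.9, -76.9, 222.2]
ee_rot: [179.9, -7.8, 83.4]
force: [-1.6, 2.7, 2.2]
gripper_width: 0.6
```

```bash
python3 -c "
from h import *
go(0,250,278); cover_rows(.04,n=8,r=220)
"
```

```text
t 17.45 unit [ 1.000e-01 -3.920e+01  2.222e+02] rot [179.9  -7.8  83.4] F [-2.   2.5  2.2] grip 0.6
units dx,dy,dz [14.46  0.26 -2.79] yaw 0.12
phi nominal 0.454 at [-41.1 223.7]
0.414 dx -0.37 dz 0.28
0.374 dx -0.26 dz 0.37
0.334 dx -0.24 dz 0.38
0.294 dx -0.23 dz 0.39
0.254 dx -0.21 dz 0.4
0.214 dx -0.19 dz 0.41
0.174 dx -0.18 dz 0.41
0.134 dx -0.16 dz 0.42
```

>>> drive_tool:
  moves:
    - {"claw": 1,"dx": -0.33,"dy": 0,"dz": 0.27,"yaw": 0}
    - {"claw": 1,"dx": -0.28,"dy": 0,"dz": 0.3,"yaw": 0}
    - {"claw": 1,"dx": -0.26,"dy": 0,"dz": 0.31,"yaw": 0}
    - {"claw": 1,"dx": -0.24,"dy": 0,"dz": 0.32,"yaw": 0}
    - {"claw": 1,"dx": -0.22,"dy": 0,"dz": 0.33,"yaw": 0}

```text
time_s: 18.08
ee_pos: [547.3, -100.9, 185.7]
ee_rot: [179.9, -7.7, 83.4]
force: [-1.4, 3.0, 2.7]
gripper_width: 0.5
```

```bash
python3 -c "
from h import *
go(0,250,278); cover_rows(.03,n=8,r=220)
from workcell import grab_frame
import cv2
a=grab_frame('scene')['color'][20:290,180:540];b=grab_frame('wrist')['color']
cv2.imwrite('pics/m11.png',cv2.hconcat([cv2.resize(a,(400,300)),cv2.resize(b,(400,300))]))
"
```

```text
t 18.07 unit [  0.8 -63.4 185.7] rot [179.9  -7.7  83.4] F [-1.8  2.8  2.7] grip 0.5
units dx,dy,dz [15.67  0.26 -4.62] yaw 0.13
phi nominal 0.257 at [-64.8 186.4]
0.227 dx -0.22 dz 0.27
0.197 dx -0.14 dz 0.31
0.167 dx -0.13 dz 0.31
0.137 dx -0.12 dz 0.32
0.107 dx -0.11 dz 0.32
0.077 dx -0.1 dz 0.32
0.047 dx -0.09 dz 0.32
0.017 dx -0.08 dz 0.33
```

View pics/m11.png

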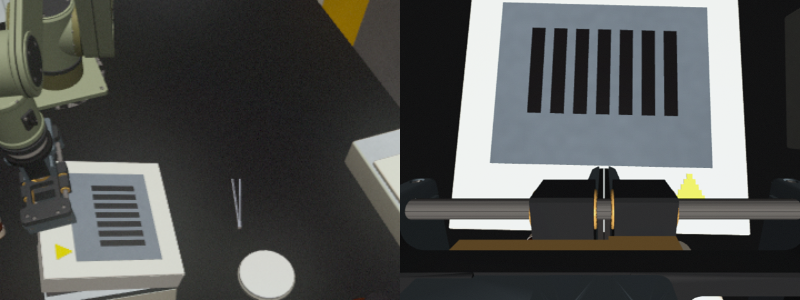

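>>> drive_tool:
  moves:
    - {"claw": 1,"dx": -0.2,"dy": 0,"dz": 0.25,"yaw": 0}
    - {"claw": 1,"dx": -0.17,"dy": 0,"dz": 0.25,"yaw": 0}
    - {"claw": 1,"dx": -0.15,"dy": 0,"dz": 0.25,"yaw": 0}
    - {"claw": 1,"dx": -0.14,"dy": 0,"dz": 0.25,"yaw": 0}
    - {"claw": 1,"dx": -0.13,"dy": 0,"dz": 0.25,"yaw": 0}

```text
time_s: 18.8
ee_pos: [546.6, -114.2, 157.3]
ee_rot: [179.8, -7.7, 83.4]
force: [-1.0, 3.4, 2.5]
gripper_width: 0.3
```

```bash
python3 -c "
from h import *
go(0,250,278); cover_rows(.02,n=8,r=220)
"
```

```text
t 18.8 unit [  1.9 -76.6 157.3] rot [179.8  -7.7  83.4] F [-1.5  3.3  2.5] grip 0.3
units dx,dy,dz [16.33  0.22 -6.03] yaw 0.13
phi nominal 0.118 at [-77.  157.5]
0.098 dx -0.09 dz 0.21
0.078 dx -0.07 dz 0.22
0.057 dx -0.06 dz 0.22
0.037 dx -0.06 dz 0.22
0.017 dx -0.05 dz 0.22
0 dx -0.04 dz 0.19
0 dx 0.0 dz -0.0
0 dx 0.0 dz -0.0
```

>>> drive_tool:
  moves:
    - {"claw": 1,"dx": -0.09,"dy": 0,"dz": 0.2,"yaw": 0}
    - {"claw": 1,"dx": -0.08,"dy": 0,"dz": 0.2,"yaw": 0}
    - {"claw": 1,"dx": -0.07,"dy": 0,"dz": 0.18,"yaw": 0}
    - {"claw": 1,"dx": -0.06,"dy": 0,"dz": 0.16,"yaw": 0}
    - {"claw": 1,"dx": -0.05,"dy": 0,"dz": 0.14,"yaw": 0}

```text
time_s: 19.42
ee_pos: [545.8, -119.6, 137.5]
ee_rot: [179.8, -7.7, 83.4]
force: [-1.3, 1.0, 2.8]
gripper_width: 0.2
```

```bash
python3 -c "
from h import *
go(0,250,278); cover_rows(.02,n=8,r=220)
"
```

```text
t 19.43 unit [  1.8 -82.1 137.5] rot [179.8  -7.7  83.4] F [-1.4  0.8  2.8] grip 0.2
units dx,dy,dz [16.6   0.23 -7.02] yaw 0.13
phi nominal 0.026 at [-82.7 137.6]
0.006 dx -0.08 dz 0.21
0 dx -0.01 dz 0.06
0 dx 0.0 dz -0.0
0 dx 0.0 dz -0.0
0 dx 0.0 dz -0.0
0 dx 0.0 dz -0.0
0 dx 0.0 dz -0.0
0 dx 0.0 dz -0.0
```

>>> drive_tool:
  moves:
    - {"claw": 1,"dx": -0.02,"dy": 0,"dz": 0.1,"yaw": 0}
    - {"claw": 1,"dx": -0.02,"dy": 0,"dz": 0.1,"yaw": 0}

```text
time_s: 19.68
ee_pos: [545.8, -120.2, 133.9]
ee_rot: [179.8, -7.6, 83.4]
force: [-4.3, 0.8, 15.9]
gripper_width: 0.7
```

>>> drive_tool:
  moves:
    - {"claw": 1,"dx": -0.01,"dy": 0,"dz": 0.1,"yaw": 0}

```text
time_s: 19.8
ee_pos: [545.8, -120.2, 133.9]
ee_rot: [179.8, -7.6, 83.4]
force: [-6.0, 2.1, 19.2]
gripper_width: 0.4
```

```bash
python3 -c "
from h import *
go(0,250,278)
"
```

```text
t 19.8 unit [  1.9 -82.7 133.9] rot [179.8  -7.6  83.4] F [-6.2  1.3 19.2] grip 0.4
units dx,dy,dz [16.63  0.23 -7.2 ] yaw 0.13
```

The cover has bottomed out: the height is steady at 133.9 under 19 N, and about 2 mm of that comes from the tool tilt. I'll lift off and check.

>>> drive_tool:
  moves:
    - {"claw": 1,"dx": 0,"dy": 0,"dz": -0.3,"yaw": 0}
    - {"claw": 1,"dx": 0,"dy": 0,"dz": -0.8,"yaw": 0}
    - {"claw": 1,"dx": 0,"dy": 0,"dz": -1,"yaw": 0}
    - {"claw": 1,"dx": 0,"dy": 0,"dz": -1,"yaw": 0}
    - {"claw": 1,"dx": 0,"dy": 0,"dz": -1,"yaw": 0}

```text
time_s: 20.42
ee_pos: [544.4, -132.6, 217.7]
ee_rot: [179.8, -7.5, 83.4]
force: [-0.3, 0.6, 1.4]
gripper_width: 0.2
```

>>> drive_tool:
  moves:
    - {"claw": 1,"dx": 0,"dy": -1,"dz": -1,"yaw": 0}
    - {"claw": 1,"dx": 0,"dy": -1,"dz": -1,"yaw": 0}
    - {"claw": 1,"dx": 0,"dy": -1,"dz": -1,"yaw": 0}
    - {"claw": 1,"dx": 0,"dy": -1,"dz": -1,"yaw": 0}
    - {"claw": 1,"dx": 0,"dy": -1,"dz": 0,"yaw": 0}

```text
time_s: 21.05
ee_pos: [443.1, -133.7, 302.5]
ee_rot: [179.3, -7.2, 83.5]
force: [0.4, 0.1, 0.7]
gripper_width: 0.5
```

```bash
python3 -c "
from h import *
go(0,250,278)
from workcell import grab_frame
import cv2
for n in ('scene','top'): 
  f=grab_frame(n); cv2.imwrite('pics/%s9.png'%n,f['color']); pickle.dump(f,open(n+'9.pkl','wb'))
a=cv2.imread('pics/scene9.png')[60:330,100:460]; cv2.imwrite('pics/m12.png',cv2.resize(a,(800,600)))
"
```

```text
t 21.05 unit [ -98.1 -109.8  302.5] rot [179.3  -7.2  83.5] F [0.4 0.1 0.7] grip 0.5
units dx,dy,dz [17.89  5.27  1.23] yaw 0.14
```

View pics/m12.png

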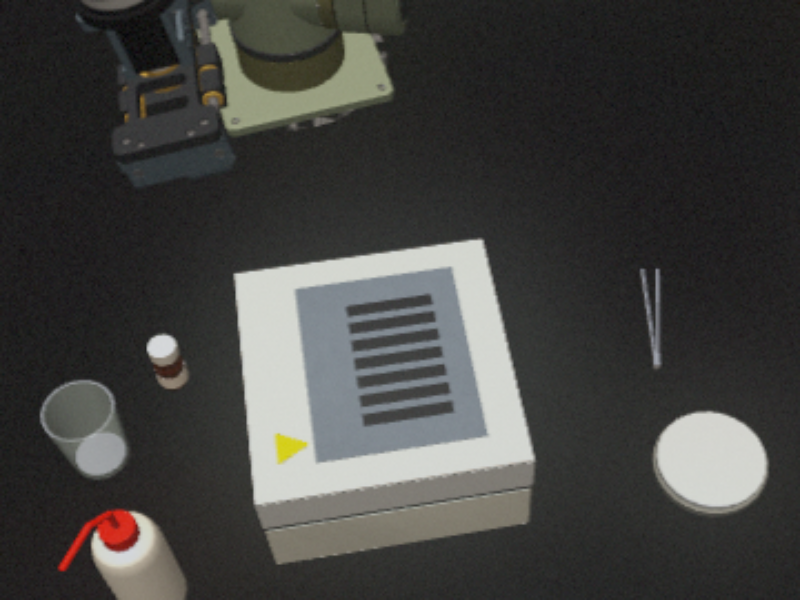

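View pics/top9.png

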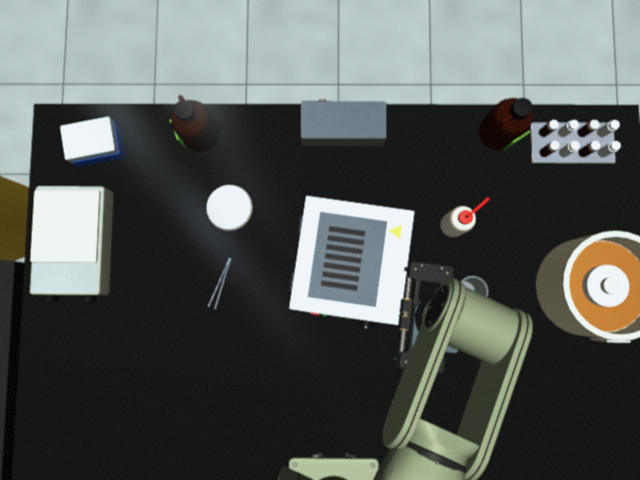

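```bash
python3 -c "
from h import *
f=pickle.load(open('scene9.pkl','rb'))
for p in [(235,274),(256,504),(484,240),(534,462)]:
  print(loc(onz(f,100+p[0]/2.222,60+p[1]/2.222,132)))
import cv2
a=cv2.imread('pics/scene0.png');b=cv2.imread('pics/scene9.png')
for n,(x0,y0,x1,y1) in dict(vial_beaker_bottle=(115,200,188,345),case=(392,242,448,292)).items():
  print(n,cv2.absdiff(a,b)[y0:y1,x0:x1].mean().round(2))
from workcell import job
print(job.job_done())
"
```

```text
[-122.4 -118.   132. ]
[ 125.4 -118.8  132. ]
[-120.   121.8  132. ]
[128.7 118.4 132. ]
vial_beaker_bottle 10.55
case 21.91
the job is handed in; nothing more can be done
None
```

```bash
python3 -c "
import cv2,numpy as np
for p in ('scene0','scene9'):
  a=cv2.imread('pics/%s.png'%p); g=cv2.cvtColor(a,6)
  for (x0,y0,x1,y1) in [(392,242,448,292),(165,205,190,240),(120,230,160,275),(140,295,190,342)]:
    m=g[y0:y1,x0:x1]>110; ys,xs=np.nonzero(m); print(p,m.sum(),(xs.mean()+x0).round(1),(ys.mean()+y0).round(1))
"
```

```text
scene0 1885 419.4 267.6
scene0 226 174.1 220.7
scene0 935 140.8 252.0
scene0 1187 163.4 318.0
scene9 1844 419.3 267.5
scene9 200 173.7 220.2
scene9 481 142.9 258.8
scene9 1038 162.1 318.2
```

The mask frame now lies flat over the wafer and the cover is fully shut on top of it. The job is handed in at about 21 s of the 66 s allowed.

I did it with shut fingers, from the outside only. The mask frame went down first, pushed on its free-edge bar. I then crossed above the cover and pushed it over and down on its outer face.

**Frame:** it stopped at 97.1 mm under about 16 N, against the expected 97 mm. The camera put its free edge at y ≈ 73–77 mm in the unit's frame, against 75 expected.

**Cover:** it stopped at a steady tip height of 133.9 mm under about 19 N. About 2 mm of that is tool tilt, so this fits the expected 132 mm. The camera put its top corners within about 4 mm of the shut position, and the seam looks even all round.

**After lift-off:** the wrist force was back near zero (under 1 N) and the robot was clear of everything. Pushing the cover tilted the tool about 8°, but I saw no unwanted contact.

**Bystanders:**
- **Wafer case, vial and wash bottle:** their image positions match the start to within about 1 pixel.
- **Beaker:** the brightness check disagreed, with its measured centre shifted about 7 pixels. Its outline is at the same pixels as in an earlier picture, so I put this down to lighting on the glass.
- **Case and vial/beaker/bottle areas:** a raw image comparison also showed differences here. I put those down to lighting too.
- **Tweezers:** I only checked these by eye, and they look unmoved.
- **Wafer:** it is under the shut cover, so I last saw it in place through the mask window.

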